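# Heft the rolling pins and draw the solid one out of the half-covered tote

### The arm

A 7-joint arm with a two-finger parallel gripper is mounted at the origin on the work surface. World frame = base frame: x ahead of the robot, y to its left, z up, the work surface at z = 0. Lengths are in m, angles in rad, forces in N, time in s.
With the tool pointing down it reaches from about 0.4 to 0.85 m from the base axis. Payload 10.4 kg.
Tool frame: the origin (TCP) lies on the centre line of the jaws, within the pads' length; the fingertips stand 17 mm ahead of it and the grasp point (between the pads) lies 2 mm behind it (manip.tcp_to_tips is the distance from the TCP to the fingertips, in m); z points along the fingers, x is the direction in which the jaws open and shut, and the axes are right-handed (so a half turn about z gives the same grasp; the last joint's range is limited). The gripper opens to 85 mm and grips with 20 to 120 N. Pads are 22 mm wide; open, the fingers measure 114 mm over their backs; the gripper's body (76 mm by 85 mm) begins 54 mm behind the grasp point. The pads swing forward as they close: fully open they stand 13 mm farther back than shut.
Start: joints at [1.194, 0.332, -0.065, 1.46, 0.022, 1.35, -0.088], TCP at [0.217, -0.586, 0.248] pointing down, gripper open.
Joint ranges: [-2.6, 2.6], [-0.5, 2.12], [-1.47, 1.34], [0.16, 2.42], [-1.27, 4.41], [0.06, 2.06], [-2.6, 2.6]. Speed limits (rad/s): [2.22, 2.22, 2.79, 2.79, 3.14, 3.14, 3.14].

### API

Orientations are given as a unit quaternion [x, y, z, w].
In Python, from workcell import manip gives the robot as it stands.
- The arm moves only by the shell command python3 -m pendant 'ROWS' [FORCE]. ROWS is JSON, a list of rows, each a list of 3 entries, a list of its own where there are three numbers: the shift along the world's x, y, z in cm, then the turn, a rotation vector about the world's x, y, z in degrees, then the closure in counts, from 0 (fully open) to 255 (shut). A call has 1 to 12 rows; each row shifts and turns the pose as measured when the row begins; what a row does not reach is not made up. A row lasts 1/8 s, in which the tool goes at most 62.5 mm and 10.7 degrees, less where a joint would pass 70% of its speed; a pose out of reach is approached as far as the arm can. A call is refused whole if a number of a shift passes 6.25 or a number of a turn 10.7, either way. A call with a gripper value outside its range is refused whole. The fingers move at their own pace and stop on an object; FORCE is the grip in N (left out, the last holds). Time passes only in rows, so rows that do not move let the fingers close. It gives the time, the measured TCP pose, the force and the opening at its end, in the units of the state.
- manip.get_obs(): the state, without advancing time (a new reading comes with each control period).
- manip.camera(name): name is "scene" or "top" or "wrist"; returns a dict with "pixels" (400x640x3 uint8, red, green, blue), "range_z" (400x640 float32, m along the optical axis (not along the pixel's ray), 0 where there is no reading), "K" (3x3 intrinsics, pixels), "origin" and "rotation" of the camera in the world; the wrist camera has in their place "hand_eye" (4x4, takes a point from camera to tool coordinates, whose origin is the TCP and whose axes are the tool frame's). Camera axes: x right, y down, z forward; pixel columns grow to the right and rows downward; lengths in m; the calibration is good to about 2 mm. A picture is of the moment at which its call begins: read the wrist's pose just before it.
- manip.hand_in(): hands the job in, once; it reports no verdict.
The state is a dict: "clock": time; "joint_pos": joint angles; "joint_velocities": joint speeds; "tau": joint torques, N m; "position": TCP position; "ee_rot": TCP orientation; "ft_force": force on the tool from outside, world axes, zero at the start; "torque": the same for the moment, N m; "grip_width": opening from 0.0 (shut) to 1.0 (fully open).
Only numpy, scipy, OpenCV 4.12 (cv2) and the standard library are available. Lean on these libraries where they do the work, as an engineer would, in place of code of your own. Each camera call takes 0.05 s, during which the arm holds its last target.

### The job

Two stoneware rolling pins that look alike lie in their notches in the half-covered tote: one is hollow, the other solid. Feel which is the heavier, then slant that one up through the open half of the tote, drawing its tail out from under the lid without banging it, and finish while holding it in the gripper, still and wholly clear above the tote, by a few centimetres. The light pin must be left lying in its notches, and the baking dishes on the lid and all the other goods stay where they are.

Things in the scene. Friction and masses are not known exactly. Their poses are not given: they have to be found in the camera images.
- tote: Fixed plastic stock tote, 400 long (own x) x 300 wide (own y) x 95 mm high to its rim; walls 4 mm thick, inside 366 x 288 mm, inner floor 3 mm above the bench. Origin: centre of its underside. The half towards own -x is shut by a lid, the half towards own +x is open: an opening 205 mm long (own x -22 to +183), 288 mm wide.
- lid_edge (a point): Middle of the lid's free edge, at its underside (tote's own x -22 mm, y 0, 95 mm up). The lid does not move; it runs from here to own x -200, its underside level with the rim, its upper face (with the other leaf folded back on it, and the hinge along the edge) 103 mm up.
- batten_mid (a point): Middle of the notched batten in the open half, at its foot on the tote's floor (tote's own x +118 mm, y 0). A like batten lies under the lid at own x -95. Both run across (own y), 116 mm long, 18 mm thick, tops 21 mm above the bench. The pins lie along own x in flat-bottomed, slope-sided notches at own y -32 and +32, axes 27 mm above the bench.
- pin_a: One of two straight white glazed stoneware rolling pins of the same look: plain rods 320 mm long, 32 mm diameter. Origin: its centre; own x along the pin, towards the tote's open end at the start. One pin is hollow (about 0.21 kg), the other solid (about 0.62 kg), give or take 8 %; which is which can only be felt, and their places vary.
- pin_b: The other rolling pin, same size and look; see pin_a.
- pin_a_head (a point): Centre of pin_a's end face that starts towards the tote's open end (own x +160 mm).
- pin_a_tail (a point): Centre of pin_a's end face that starts under the lid (own x -160 mm).
- pin_b_head (a point): As pin_a_head, for pin_b.
- pin_b_tail (a point): As pin_a_tail, for pin_b.
- dishes: Bystander: two nested grey rectangular baking dishes standing loose on the tote's lid, together 130 x 215 x 60 mm; origin at the centre of the underside, short side (own x) along the tote's own x; its edge is at least 30 mm back from the lid's edge.
- ramekin: Bystander: small cream bowl, 68 mm wide, 42 mm high, on the tote's floor in a corner of the open half; origin at the centre of the underside.
- plates: Bystander: stack of cream plates, 170 mm wide, 88 mm high; origin at the centre of the underside.
- bowls: Bystander: stack of pink bowls, 110 mm wide, 98 mm high; origin at the centre of the underside.
- oven_dish: Bystander: grey rectangular baking dish, 150 x 230 x 50 mm; origin at the centre of the underside.
- tape_roll: Bystander: roll of packing tape lying flat, 104 mm wide, 48 mm high; origin at the centre of the underside.
- press_pot: Bystander: glass press pot, 88 mm wide, 197 mm high, handle to its own +x; origin at the centre of the underside.

How it is judged:
By the outcome, as a careful person would: the job done as asked, in the order asked, and still so for the second after the job is handed in, while the arm keeps its last pose, push and grip.
It also fails if it takes over 54 s, if anything falls off the work surface, if the arm or the gripper's body presses on something with over 40 N, if the wrist force passes 120 N, or if a joint passes its speed limit or range.

## Working session

There is one attempt and no reset: what is moved stays moved. The work goes in short steps, Python scripts to look and compute and a shell command to move; the robot and the scene stay as the last step left them, time stands still between calls to the robot, and variables do not carry over. Pictures are saved under pics/ and viewed, and the job is handed in when it is done.

```bash
ls; mkdir -p pics; python3 - <<'E'
from workcell import manip
import cv2,json
print(manip.get_obs())
for n in("scene","top"):
    c=manip.camera(n); cv2.imwrite(f"pics/{n}0.png",c["pixels"][:,:,::-1]); print(n,c["K"],c["origin"],c["rotation"])
E
```

```text
pics
{'clock': 0.0, 'joint_pos': array([ 1.19439407,  0.33286642, -0.06465656,  1.46095232,  0.0215995 ,
        1.34988026, -0.08851962]), 'joint_velocities': array([-2.28010384e-05, -6.39259376e-04, -1.49481850e-03, -9.37946577e-04,
        2.70637358e-04,  1.14368789e-03,  1.42211459e-03]), 'tau': array([-2.75878174e-04, -6.25450230e+01,  4.88369528e-02, -3.91613746e+01,
        1.60568784e-02,  9.72759415e-03,  1.45346502e-05]), 'position': array([ 0.21639306, -0.58597156,  0.24751395]), 'ee_rot': array([ 8.20496577e-01, -5.71651002e-01, -6.00658080e-04, -3.70308969e-04]), 'ft_force': array([ 0.71827167, -0.34399284,  0.02126468]), 'torque': array([-0.04510026,  0.00386952, -0.01687301]), 'grip_width': 1.0003915532111767}
scene [[370.99179896   0.         317.98475351]
 [  0.         370.99179896 202.25532115]
 [  0.           0.           1.        ]] [1.08513986 0.4872605  1.10827353] [ 0.36991008  0.88031387 -0.27054812 -0.12254683]
top [[470.82680459   0.         329.44748032]
 [  0.         470.82680459 198.54543096]
 [  0.           0.           1.        ]] [ 0.3189405  -0.00224003  1.28828509] [ 0.73276852 -0.67273868  0.06903984 -0.07554112]
```

View pics/scene0.png

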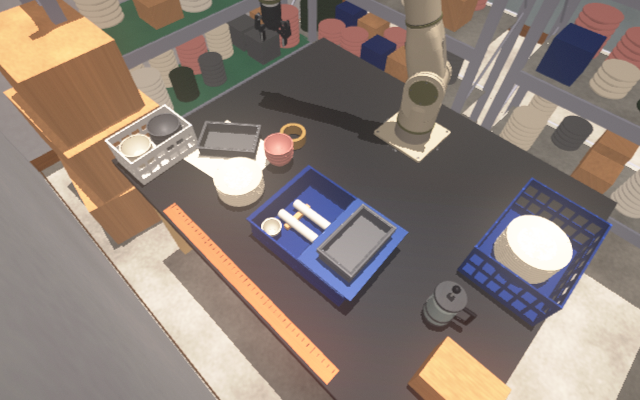

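View pics/top0.png

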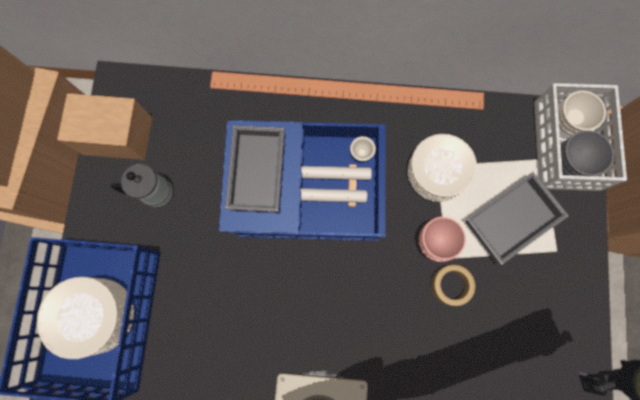

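The top view shows the tote at px (222–386, 122–238), open half to the right. The pins are at about (302–371, 173) and (302–367, 196), the batten at x≈353, the ramekin at (362, 149) and the dishes at (256, 170).

```bash
cat > h.py <<'E'
import numpy as np, cv2
from workcell import manip
from scipy.spatial.transform import Rotation as R
def ray(c,u,v,z):
    K=np.array(c["K"]);q=np.array(c["rotation"]);Rm=R.from_quat(q).as_matrix() if q.size==4 else q
    d=Rm@np.linalg.inv(K)@np.array([u,v,1.]);o=np.array(c["origin"]);return o+d*(z-o[2])/d[2]
def cloud(c):
    K=np.array(c["K"]);Rm=R.from_quat(c["rotation"]).as_matrix()
    v,u=np.mgrid[:400,:640];z=c["range_z"]
    P=np.stack([(u-K[0,2])/K[0,0]*z,(v-K[1,2])/K[1,1]*z,z],-1)
    return P@Rm.T+np.array(c["origin"])
E
python3 - <<'E'
from h import *
c=manip.camera("top");px=c["pixels"];P=cloud(c)
hsv=cv2.cvtColor(px,cv2.COLOR_RGB2HSV)
roi=np.zeros((400,640),bool);roi[110:250,210:398]=1
white=roi&(hsv[...,1]<60)&(hsv[...,2]>150)
n,l,s,ce=cv2.connectedComponentsWithStats(white.astype(np.uint8))
for i in range(1,n):
    if s[i,4]>40:
        m=l==i;r=cv2.minAreaRect(np.argwhere(m)[:,::-1].astype(np.float32))
        print(s[i],ce[i],r,np.median(P[m],0),P[m][:,2].max(), [ray(c,*p,0.035).round(4).tolist() for p in cv2.boxPoints(r)])
blue=roi&(hsv[...,0]>100)&(hsv[...,0]<130)&(hsv[...,1]>120)
rim=roi&blue&(P[...,2]>0.085)&(P[...,2]<0.115)
q=P[rim][:,:2].astype(np.float32);r=cv2.minAreaRect(q);print("rim",r,cv2.boxPoints(r))
cnt=max(cv2.findContours(blue.astype(np.uint8),cv2.RETR_EXTERNAL,2)[0],key=cv2.contourArea)
r=cv2.minAreaRect(cnt);b=cv2.boxPoints(r);print(r);print([ray(c,*p,.095)[:2].round(4).tolist() for p in b])
for n2,(u0,v0,u1,v1) in dict(dish=(228,125,290,215)).items():
    m=np.zeros((400,640),bool);m[v0:v1,u0:u1]=1;m&=P[...,2]>.135
    print(n2,cv2.minAreaRect(P[m][:,:2].astype(np.float32)),P[m][:,2].max())
cv2.imwrite("pics/crop.png",cv2.resize(px[105:255,205:405,::-1],None,fx=4,fy=4,interpolation=2))
E
```

```text
[350 137  25  24 479] [362.29853862 148.24008351] ((362.0, 148.5), (23.0, 24.0), 90.0) [ 0.73275029 -0.05900773  0.02493899] 1.2882850939677537 [[0.7585, -0.0217, 0.035], [0.7642, -0.0885, 0.035], [0.6976, -0.0929, 0.035], [0.6919, -0.0268, 0.035]]
[301 164  71  16 787] [336.41931385 172.22998729] ((336.0254821777344, 172.0858612060547), (14.942405700683594, 70.06423950195312), 87.51044464111328) [0.65179074 0.00597122 0.03939389] 1.2882850939677537 [[0.6628, 0.1074, 0.035], [0.6879, -0.0844, 0.035], [0.6457, -0.0891, 0.035], [0.6207, 0.1014, 0.035]]
[300 189  68  17 756] [334.02248677 194.91402116] ((333.5, 197.0), (16.0, 67.0), 90.0) [0.58830996 0.00822757 0.03952365] 1.2882850939677537 [[0.5982, 0.1029, 0.035], [0.6138, -0.0793, 0.035], [0.5694, -0.0824, 0.035], [0.554, 0.0986, 0.035]]
rim ((0.6193104982376099, 0.08908766508102417), (0.30505427718162537, 0.4156959354877472), 3.582040548324585) [[ 0.45409548  0.28700003]
 [ 0.48006725 -0.12788378]
 [ 0.7845255  -0.1088247 ]
 [ 0.75855374  0.30605912]]
((310.6976623535156, 180.09877014160156), (148.91171264648438, 115.54448699951172), 1.3478872776031494)
[[0.4483, 0.251], [0.7579, 0.283], [0.7819, -0.1153], [0.4717, -0.1272]]
dish ((0.5084213018417358, 0.16748255491256714), (0.47397786378860474, 0.18487794697284698), 20.543014526367188) 1.2882850939677537
```

View pics/crop.png

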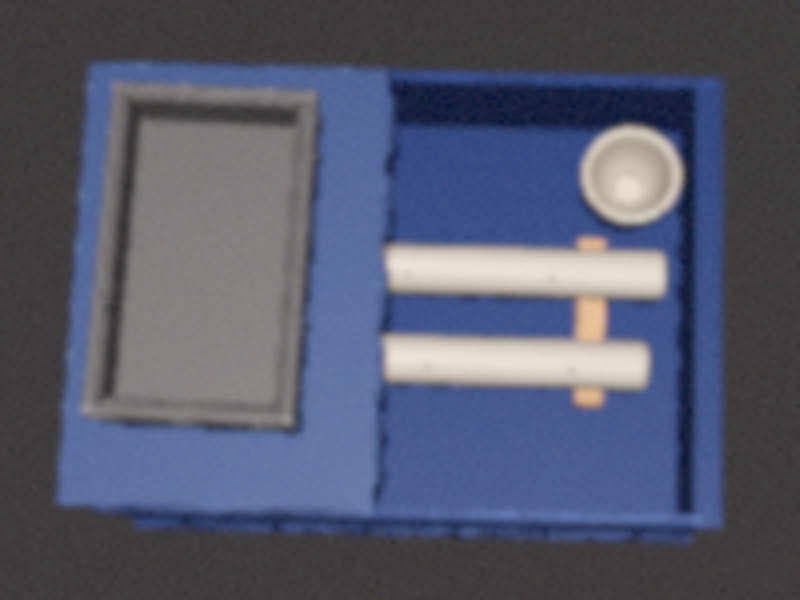

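```bash
python3 - <<'E'
from h import *
c=manip.camera("top")
f=lambda x,y,z: ray(c,205+(x+.5)/4-.5,105+(y+.5)/4-.5,z)[:2]
for n,x,y,z in [("TL",90,62,.099),("TR",722,78,.095),("BR",722,527,.095),("BL",57,503,.099),("lidT",388,70,.103),("lidB",376,513,.103),
 ("A head",667,274,.035),("A left",385,270,.043),("B head",650,366,.035),("B left",383,359,.043),("bat top",592,237,.021),("bat bot",589,407,.021),("ram",632,175,.042)]:
    print(n,f(x,y,z).round(4))
P=cloud(c);z=c["range_z"]
ok=(z>0)
v,u=np.mgrid[:400,:640]
# pin ridge from depth
for nm,(v0,v1,u1) in dict(A=(160,184,366),B=(184,206,362)).items():
    m=ok&(u>306)&(u<u1)&(v>=v0)&(v<v1)&(P[...,2]>.031)&(P[...,2]<.06)
    q=P[m];r=cv2.fitLine(q[:,:2].astype(np.float32),cv2.DIST_L2,0,.01,.01).ravel();print(nm,m.sum(),r, np.percentile(q[:,2],95), q[:,1].min(),q[:,1].max())
m=ok&(u>228)&(u<292)&(v>125)&(v<215)&(P[...,2]>.14)&(P[...,2]<.2)
print(cv2.boxPoints(cv2.minAreaRect(P[m][:,:2].astype(np.float32))))
E
```

```text
TL [0.7553 0.3102]
TR [ 0.7815 -0.1116]
BR [ 0.4802 -0.1302]
BL [0.4589 0.2927]
lidT [0.7651 0.1108]
lidB [0.4693 0.0895]
A head [ 0.6595 -0.0882]
A left [0.6438 0.1045]
B head [ 0.594 -0.081]
B left [0.5817 0.0998]
bat top [ 0.6855 -0.0352]
bat bot [ 0.5649 -0.0423]
ram [ 0.7261 -0.0589]
A 616 [ 0.06475833 -0.99790096  0.65327966  0.00922529] 0.04503767156849675 -0.07145544987262191 0.0896512950121541
B 585 [ 0.05620849 -0.99841905  0.5898346   0.00852331] 0.04477160912386746 -0.06529922290554036 0.08370210666341493
[[0.50659627 0.27061567]
 [0.5114251  0.14030084]
 [0.7269327  0.14828655]
 [0.7221039  0.27860138]]
```

Tote frame: origin ≈ (0.6185, 0.078), own x ≈ (0.060, −0.998). Pin B's axis passes (0.590, 0.009) and pin A's (0.653, 0.010). I'm moving above pin B with the jaws partly closed, so they fit between the pins.

```bash
python3 -m pendant '[[[3.1,4.95,0],[0,0,6.1],100],[[3.1,4.95,0],[0,0,6.1],100],[[3.1,4.95,0],[0,0,6.1],100],[[3.1,4.95,0],[0,0,6.1],100],[[3.1,4.95,0],[0,0,6.1],100],[[3.1,4.95,0],[0,0,6.1],100],[[3.1,4.95,0],[0,0,6.1],100],[[3.1,4.95,0],[0,0,6.1],100],[[3.1,4.95,0],[0,0,6.1],100],[[3.1,4.95,0],[0,0,6.1],100],[[3.1,4.95,0],[0,0,6.1],100],[[3.1,4.95,0],[0,0,6.1],100]]' 60
cat >> h.py <<'E'
def st():
    o=manip.get_obs();r=R.from_quat(o["ee_rot"]);m=r.as_matrix()
    want=np.array([[.998,-.06],[.06,.998]])
    print("t",round(o["clock"],2),"pos",o["position"].round(4),"grip mm",round(o["grip_width"]*85,1),"F",o["ft_force"].round(2),"T",o["torque"].round(3))
    print(" jaw ang",np.degrees(np.arctan2(m[1,0],m[0,0])).round(2),"toolz",m[:,2].round(3),"j",o["joint_pos"].round(2))
    return o
E
python3 -c "from h import *;st()"
```

```text
clock: 1.7
position: [0.5929, 0.0238, 0.2471]
ee_rot: [0.999, 0.045, 0.001, 0.002]
ft_force: [0.5, -1.6, 0.5]
grip_width: 0.608
t 1.7 pos [0.5929 0.0238 0.2471] grip mm 51.7 F [ 0.53 -1.56  0.48] T [-0.044 -0.064  0.001]
 jaw ang 5.2 toolz [ 0.002 -0.004 -1.   ] j [ 0.43  0.34 -0.68  1.52  0.22  1.36 -0.18]
```

```bash
python3 -m pendant '[[[-0.3,-1.5,-2],[0,0,-1.7],100],[[0,0,0],[0,0,0],100]]'
python3 - <<'E'
from h import *
o=st();c=manip.camera("wrist");cv2.imwrite("pics/w1.png",c["pixels"][:,:,::-1]);print(c["K"],c["hand_eye"].round(4) if hasattr(c["hand_eye"],'round') else c["hand_eye"])
np.save("w1.npy",dict(c=c,o=o),allow_pickle=True)
E
```

```text
clock: 1.95
position: [0.5908, 0.0148, 0.226]
ee_rot: [0.999, 0.035, 0.0, 0.0]
ft_force: [0.1, -0.4, 0.8]
grip_width: 0.608
t 1.95 pos [0.5908 0.0148 0.226 ] grip mm 51.7 F [ 0.11 -0.45  0.8 ] T [-0.064  0.015  0.027]
 jaw ang 4.04 toolz [ 0.001 -0.001 -1.   ] j [ 0.44  0.34 -0.67  1.56  0.22  1.32 -0.19]
[[343.15445596   0.         321.45545751]
 [  0.         343.15445596 204.93164186]
 [  0.           0.           1.        ]] [[ 1.000e+00  3.000e-04 -1.000e-04 -1.300e-03]
 [-3.000e-04  9.533e-01  3.019e-01 -7.590e-02]
 [ 2.000e-04 -3.019e-01  9.533e-01 -1.265e-01]
 [ 0.000e+00  0.000e+00  0.000e+00  1.000e+00]]
```

View pics/w1.png

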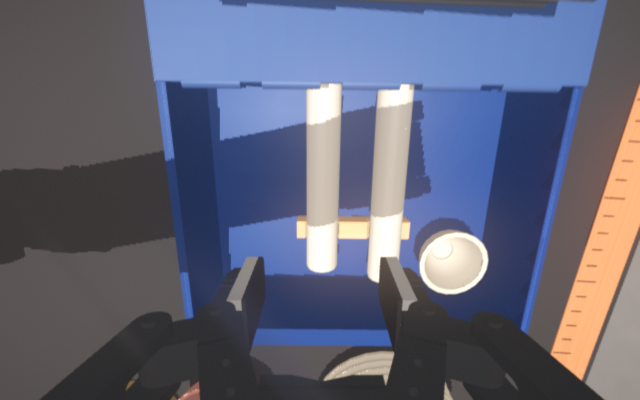

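```bash
python3 - <<'E'
from h import *
d=np.load("w1.npy",allow_pickle=True).item();c,o=d["c"],d["o"];g=c["pixels"].astype(int)
Rt=R.from_quat(o["ee_rot"]).as_matrix();H=np.array(c["hand_eye"]);cc=dict(K=c["K"],origin=o["position"]+Rt@H[:3,3],rotation=Rt@H[:3,:3])
hsv=cv2.cvtColor(c["pixels"],cv2.COLOR_RGB2HSV)
for row in (120,160,200,250,262):
    w=np.where((hsv[row,:,1]<70)&(hsv[row,:,2]>90)&(np.arange(640)>280)&(np.arange(640)<425))[0]
    for s in np.split(w,np.where(np.diff(w)>5)[0]+1):
        if len(s)>15: print(row,s[0],s[-1],ray(cc,(s[0]+s[-1])/2,row,.033).round(4))
for n,u,v,z in [("Bhead",322,268,.027),("lidedge",350,86,.1),("Ahead",384,281,.027),("far rim in",340,331,.095),("bat",353,228,.021)]: print(n,ray(cc,u,v,z).round(4))
E
```

```text
120 306 341 [0.5875 0.0699 0.033 ]
120 375 411 [0.6503 0.0743 0.033 ]
160 306 340 [0.5897 0.0335 0.033 ]
160 372 408 [0.6523 0.0379 0.033 ]
200 306 404 [ 0.6235 -0.0034  0.033 ]
250 306 338 [ 0.5953 -0.0588  0.033 ]
250 367 399 [ 0.6573 -0.0544  0.033 ]
262 306 336 [ 0.5952 -0.0724  0.033 ]
262 367 399 [ 0.659  -0.0678  0.033 ]
Bhead [ 0.597  -0.0823  0.027 ]
lidedge [0.6035 0.0984 0.1   ]
Ahead [ 0.6643 -0.0931  0.027 ]
far rim in [ 0.6148 -0.1075  0.095 ]
bat [ 0.626  -0.0372  0.021 ]
```

Wrist view: pin B spans columns 306–340 and pin A 372–408, with the lid edge at row ~86. It agrees with the top view to ~1.5 mm. I'm descending on pin B with the tool leaned 10° away from the lid.

```bash
python3 -m pendant '[[[0,-0.2,-4],[5,0,-0.6],100],[[0,-0.2,-4],[5,0,0],100],[[0,-0.2,-4],[0,0,0],100],[[0,0,-2.0],[0,0,0],100],[[0,0,0],[0,0,0],100]]'
python3 -c "from h import *;st()"
```

```text
clock: 2.62
position: [0.5935, 0.0097, 0.0901]
ee_rot: [0.996, 0.03, 0.009, -0.089]
ft_force: [-0.5, 1.0, -0.3]
grip_width: 0.607
t 2.62 pos [0.5935 0.0097 0.0901] grip mm 51.6 F [-0.5   0.98 -0.26] T [-0.18   0.016  0.001]
 jaw ang 3.31 toolz [ 0.013  0.178 -0.984] j [ 0.53  0.49 -0.66  1.7   0.13  1.02 -0.07]
```

```bash
python3 -m pendant '[[[-0.25,-0.1,-3],[0,1.3,0],100],[[0,0,-2.0],[0,0,0],100],[[0,0,-0.6],[0,0,0],100],[[0,0,0],[0,0,0],100]]'
python3 -c "from h import *;st()"
```

```text
clock: 3.12
position: [0.5946, 0.0088, 0.0385]
ee_rot: [0.996, 0.029, 0.002, -0.089]
ft_force: [0.4, 0.4, 0.6]
grip_width: 0.609
t 3.12 pos [0.5946 0.0088 0.0385] grip mm 51.8 F [0.37 0.42 0.59] T [-0.186 -0.029 -0.001]
 jaw ang 3.28 toolz [-0.001  0.177 -0.984] j [ 0.51  0.57 -0.63  1.72  0.18  0.95 -0.09]
```

```bash
python3 -m pendant '[[[-0.35,0,0],[0,0.5,0],100],[[-0.1,0,-0.7],[0,0,0],100],[[0,0,-0.2],[0,0,0],100]]'
python3 -c "from h import *;st()"
```

```text
clock: 3.5
position: [0.5909, 0.0088, 0.0311]
ee_rot: [0.996, 0.029, -0.001, -0.089]
ft_force: [0.1, 0.9, 0.3]
grip_width: 0.609
t 3.5 pos [0.5909 0.0088 0.0311] grip mm 51.7 F [0.09 0.89 0.31] T [-0.121  0.03  -0.001]
 jaw ang 3.28 toolz [-0.007  0.177 -0.984] j [ 0.5   0.57 -0.63  1.73  0.18  0.94 -0.09]
```

Closing with moderate force.

```bash
python3 -m pendant '[[[0,0,-0.15],[0,0,0],160],[[0,0,0],[0,0,0],200],[[0,0,0],[0,0,0],220],[[0,0,0],[0,0,0],220]]' 70
python3 -c "from h import *;st()"
```

```text
clock: 4.0
position: [0.5913, 0.0087, 0.0298]
ee_rot: [0.996, 0.029, -0.001, -0.089]
ft_force: [-0.1, -0.0, 0.3]
grip_width: 0.351
t 4.0 pos [0.5913 0.0087 0.0298] grip mm 29.9 F [-0.08 -0.04  0.3 ] T [-0.195  0.049 -0.063]
 jaw ang 3.27 toolz [-0.006  0.177 -0.984] j [ 0.5   0.57 -0.63  1.73  0.18  0.94 -0.09]
```

```bash
python3 -m pendant '[[[0,0,0.5],[0,0,0],220],[[0,0,0.5],[0,0,0],220],[[0,0,0],[0,0,0],220],[[0,0,0],[0,0,0],220]]'
python3 -c "from h import *;st()"; python3 -m pendant '[[[0,0,0],[0,0,0],220],[[0,0,0],[0,0,0],220]]'; python3 - <<'E'
from h import *
st();c=manip.camera("wrist");cv2.imwrite("pics/w2.png",c["pixels"][:,:,::-1])
E
```

```text
clock: 4.5
position: [0.5894, 0.0081, 0.0386]
ee_rot: [0.996, 0.029, -0.003, -0.088]
ft_force: [-0.3, 1.0, -6.9]
grip_width: 0.351
t 4.5 pos [0.5894 0.0081 0.0386] grip mm 29.8 F [-0.34  1.02 -6.89] T [-0.837 -0.105  0.022]
 jaw ang 3.31 toolz [-0.01   0.176 -0.984] j [ 0.51  0.56 -0.63  1.72  0.18  0.96 -0.09]
clock: 4.75
position: [0.5891, 0.008, 0.0382]
ee_rot: [0.996, 0.029, -0.003, -0.088]
ft_force: [0.4, -0.1, -6.8]
grip_width: 0.355
t 4.75 pos [0.5891 0.008  0.0382] grip mm 30.2 F [ 0.41 -0.08 -6.82] T [-0.915 -0.069  0.041]
 jaw ang 3.31 toolz [-0.011  0.176 -0.984] j [ 0.51  0.56 -0.63  1.72  0.18  0.96 -0.09]
```

View pics/w2.png

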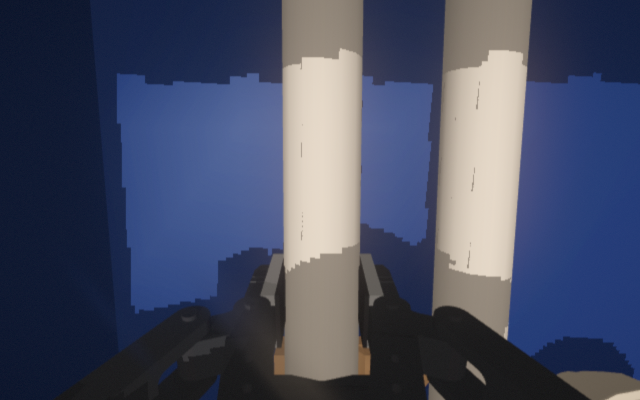

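Pin B reads about 6.5 N net, steady and off its notches. The hollow pin would give about 2 N, so B is the solid one. I'm firming the grip and lifting level a bit; an unchanged force there will rule out a jam.

```bash
python3 -m pendant '[[[0.1,0,0.0],[0,0,0],230],[[0.1,0,0.8],[0,0,0],230],[[0,0,0.8],[0,0,0],230],[[0,0,0.8],[0,0,0],230],[[0,0,0.2],[0,0,0],230],[[0,0,0],[0,0,0],230]]' 110
python3 -c "from h import *;st()"; python3 - <<'E'
from h import *
for n in("scene","wrist"):
    c=manip.camera(n);im=c["pixels"][:,:,::-1]
    if n=="scene": im=cv2.resize(im[150:310,220:430],None,fx=3.5,fy=3.5,interpolation=2)
    cv2.imwrite(f"pics/{n}3.png",im)
E
```

```text
clock: 5.55
position: [0.5917, 0.0081, 0.0668]
ee_rot: [0.996, 0.029, -0.002, -0.088]
ft_force: [-0.8, -0.5, -6.4]
grip_width: 0.34
t 5.55 pos [0.5917 0.0081 0.0668] grip mm 28.9 F [-0.78 -0.48 -6.44] T [-0.879 -0.059  0.017]
 jaw ang 3.32 toolz [-0.01   0.176 -0.984] j [ 0.52  0.53 -0.65  1.7   0.16  1.01 -0.08]
```

View pics/scene3.png

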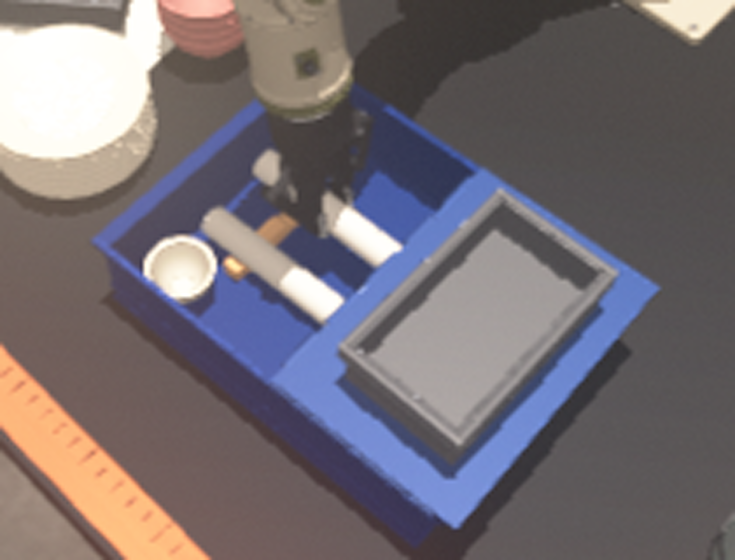

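View pics/wrist3.png

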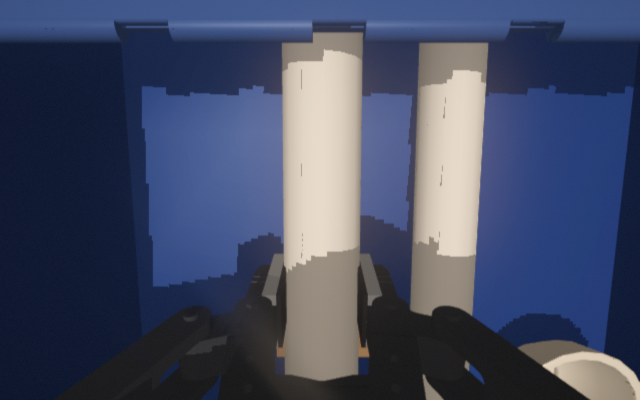

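The pin sits in the same place in the wrist view (columns 283–362), so it hasn't slipped, and the force is unchanged at 6.4 N, so there is no jam. Pin A is still in its notches. I'm slanting it now.

```bash
python3 -m pendant '[[[0,0,0.45],[-2.5,-0.15,0],230],[[0,0,0.5],[-3,-0.2,0],230],[[0,0,0.5],[-3,-0.2,0],230],[[0,-0.1,0.5],[-3,-0.2,0],230],[[0,0,0],[0,0,0],230]]'
python3 -c "from h import *;st()"
```

```text
clock: 6.28
position: [0.5901, 0.0072, 0.0845]
ee_rot: [0.999, 0.028, -0.0, 0.014]
ft_force: [-0.1, -0.0, -5.5]
grip_width: 0.34
t 6.28 pos [0.5901 0.0072 0.0845] grip mm 28.9 F [-0.1  -0.04 -5.46] T [-0.314 -0.046  0.011]
 jaw ang 3.26 toolz [-0.    -0.028 -1.   ] j [ 0.36  0.47 -0.58  1.71  0.32  1.06 -0.27]
```

```bash
python3 - <<'E'
from h import *
for i in range(3):st() if i==0 else None
for n in("scene","wrist"):
    c=manip.camera(n);im=c["pixels"][:,:,::-1]
    if n=="scene": im=cv2.resize(im[150:310,220:430],None,fx=3.5,fy=3.5,interpolation=2)
    cv2.imwrite(f"pics/{n}4.png",im)
print(manip.get_obs()["ft_force"],manip.get_obs()["torque"])
E
```

```text
t 6.28 pos [0.5901 0.0072 0.0845] grip mm 28.9 F [-0.1  -0.04 -5.46] T [-0.314 -0.046  0.011]
 jaw ang 3.26 toolz [-0.    -0.028 -1.   ] j [ 0.36  0.47 -0.58  1.71  0.32  1.06 -0.27]
[-0.19623551 -0.381108   -5.76255379] [-0.41144936 -0.03448602  0.06259144]
```

View pics/scene4.png

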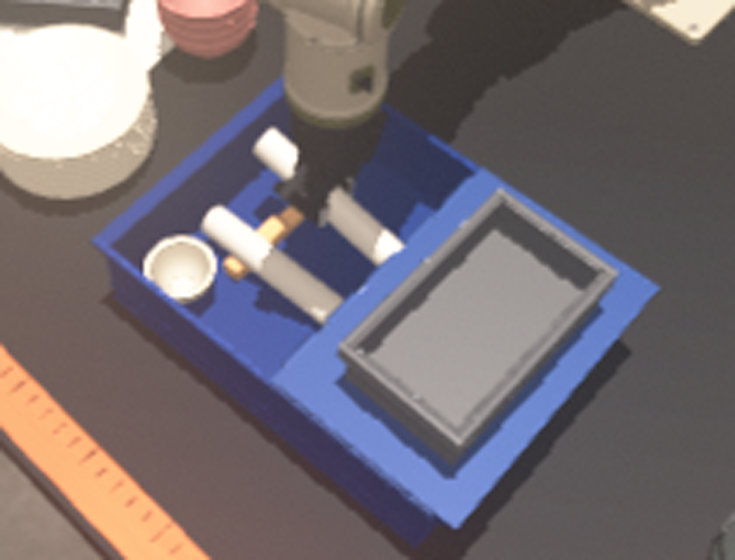

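View pics/wrist4.png

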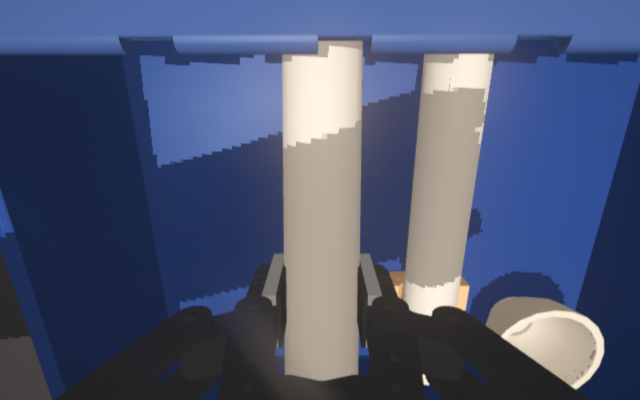

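```bash
python3 -m pendant '[[[0,-0.3,0.5],[-2.2,-0.15,0],230],[[0,-0.4,0.5],[-2.2,-0.15,0],230],[[0,-0.4,0.5],[-2.2,-0.15,0],230],[[0,0,0.1],[0,0,0],230]]'
python3 -c "from h import *;st()"
```

```text
clock: 6.88
position: [0.5898, -0.0068, 0.1005]
ee_rot: [0.997, 0.026, 0.001, 0.075]
ft_force: [-0.0, 0.8, -6.1]
grip_width: 0.34
t 6.88 pos [ 0.5898 -0.0068  0.1005] grip mm 28.9 F [-0.03  0.84 -6.08] T [ 0.003  0.002 -0.015]
 jaw ang 3.01 toolz [ 0.006 -0.149 -0.989] j [ 0.3   0.44 -0.55  1.7   0.42  1.12 -0.36]
```

```bash
python3 -m pendant '[[[0.1,-1.4,0.5],[0,0,0],230],[[0.1,-1.9,0.65],[0,0,0],230],[[0.1,-1.9,0.65],[0,0,0],230],[[0,0,0],[0,0,0],230]]'
python3 - <<'E'
from h import *
st()
for n in("scene",):
    c=manip.camera(n);im=c["pixels"][:,:,::-1]
    if n=="scene": im=cv2.resize(im[130:310,220:430],None,fx=3.3,fy=3.3,interpolation=2)
    cv2.imwrite(f"pics/{n}5.png",im)
E
```

```text
clock: 7.38
position: [0.5927, -0.0643, 0.1197]
ee_rot: [0.997, 0.025, 0.001, 0.075]
ft_force: [0.9, 0.6, -5.2]
grip_width: 0.344
t 7.38 pos [ 0.5927 -0.0643  0.1197] grip mm 29.2 F [ 0.93  0.57 -5.23] T [-0.12   0.047 -0.077]
 jaw ang 2.9 toolz [ 0.006 -0.15  -0.989] j [ 0.38  0.42 -0.53  1.68  0.4   1.14 -0.24]
```

View pics/scene5.png

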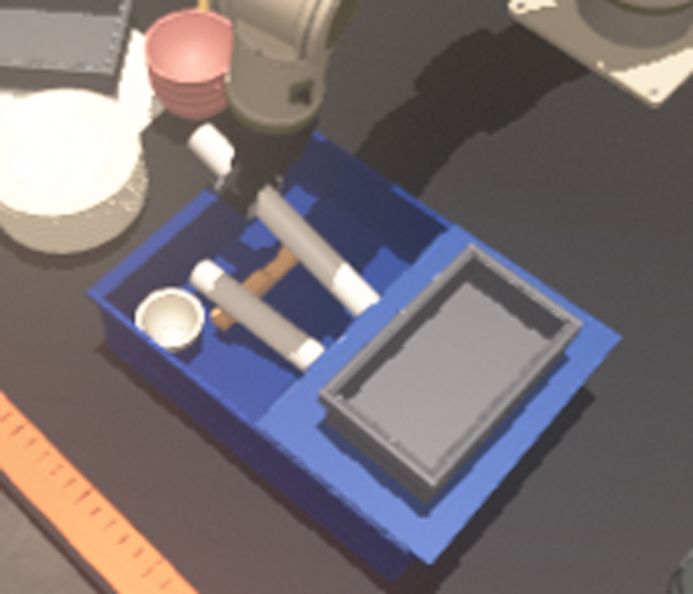

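```bash
python3 -m pendant '[[[0,-0.3,0.5],[-2.2,-0.1,0],230],[[0,-0.5,0.55],[-2.2,-0.1,0.2],230],[[0.05,-0.7,0.6],[-2.2,-0.1,0.2],230],[[0.1,-1.5,0.7],[0,0,0],230],[[0,0,0],[0,0,0],230]]'
python3 - <<'E'
from h import *
st()
E
```

```text
clock: 8.05
position: [0.5941, -0.0928, 0.1444]
ee_rot: [0.99, 0.031, 0.003, 0.136]
ft_force: [-0.4, -0.1, -6.6]
grip_width: 0.338
t 8.05 pos [ 0.5941 -0.0928  0.1444] grip mm 28.7 F [-0.41 -0.15 -6.62] T [ 0.175 -0.008  0.016]
 jaw ang 3.56 toolz [ 0.013 -0.269 -0.963] j [ 0.34  0.39 -0.5   1.67  0.5   1.19 -0.27]
```

```bash
python3 -m pendant '[[[0.1,-1.4,0.6],[-1,-0.1,0],230],[[0.1,-1.8,0.9],[-1,-0.1,0],230],[[0.1,-1.6,0.9],[-1,-0.1,0],230],[[0,0,0],[0,0,0],230]]'
python3 - <<'E'
from h import *
st()
for n in("scene","top"):
    c=manip.camera(n);im=c["pixels"][:,:,::-1]
    im=cv2.resize(im[110:310,220:430] if n=="scene" else im[100:300,210:470],None,fx=2.9,fy=2.9,interpolation=2)
    cv2.imwrite(f"pics/{n}6.png",im)
E
```

```text
clock: 8.55
position: [0.597, -0.1458, 0.1703]
ee_rot: [0.986, 0.029, 0.004, 0.164]
ft_force: [-0.2, 0.3, -6.0]
grip_width: 0.338
t 8.55 pos [ 0.597  -0.1458  0.1703] grip mm 28.8 F [-0.2   0.25 -5.99] T [0.41  0.016 0.038]
 jaw ang 3.41 toolz [ 0.018 -0.322 -0.946] j [ 0.38  0.37 -0.47  1.65  0.53  1.22 -0.21]
```

View pics/scene6.png

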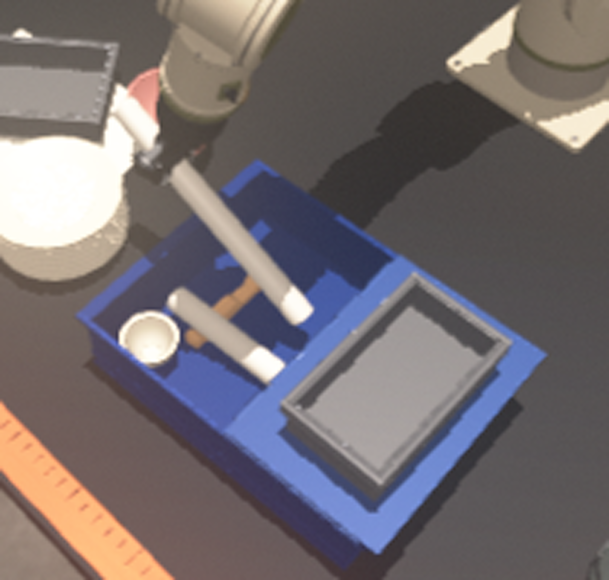

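View pics/top6.png

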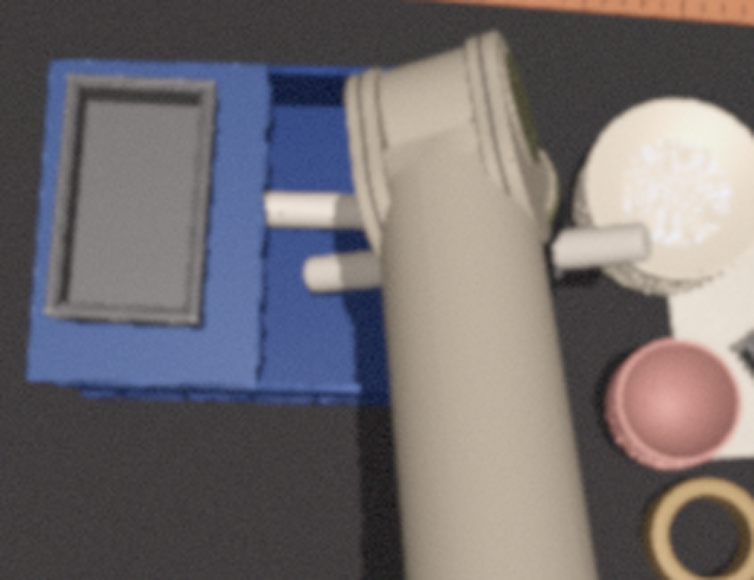

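The tail is out from under the lid, visible at top-view crop px (305, 272) against the lid edge at x ≈ 265. Pin A lies undisturbed at y ≈ 210. I'm lifting straight up, then easing back over the tote.

```bash
python3 -m pendant '[[[0,0,1],[0,0,0],230],[[0,0,2],[0,0,0],230],[[0,0,2],[0,0,0],230],[[0,0,2],[0,0,0],230],[[0,0.5,1.8],[0,0,0],230],[[0,1.2,1],[0,0,0],230],[[0,1.2,0.5],[0,0,0],230],[[0,0.6,0.2],[0,0,0],230],[[0,0,0],[0,0,0],230],[[0,0,0],[0,0,0],230]]'
python3 - <<'E'
from h import *
st()
for n in("scene","top","wrist"):
    c=manip.camera(n);im=c["pixels"][:,:,::-1]
    if n!="wrist": im=cv2.resize(im[70:310,200:430] if n=="scene" else im[100:300,210:470],None,fx=2.4,fy=2.4,interpolation=2)
    cv2.imwrite(f"pics/{n}7.png",im)
E
```

```text
clock: 9.9
position: [0.5966, -0.1028, 0.2816]
ee_rot: [0.986, 0.033, 0.004, 0.162]
ft_force: [-0.6, -1.1, -5.9]
grip_width: 0.341
t 9.9 pos [ 0.5966 -0.1028  0.2816] grip mm 29.0 F [-0.56 -1.08 -5.94] T [0.326 0.026 0.051]
 jaw ang 3.79 toolz [ 0.019 -0.319 -0.948] j [ 0.34  0.29 -0.51  1.51  0.47  1.43 -0.17]
```

View pics/scene7.png

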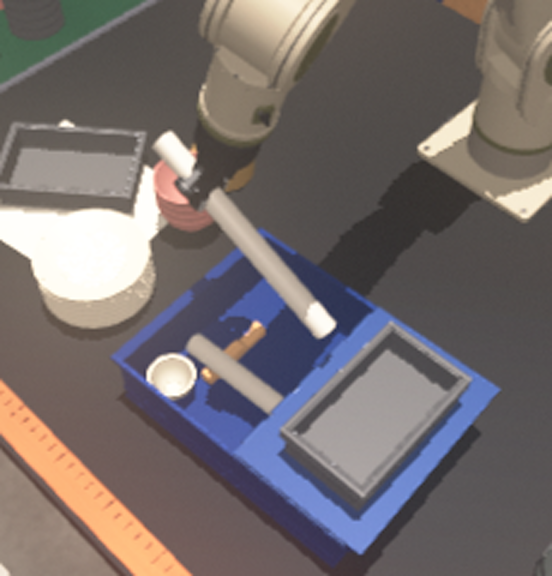

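View pics/top7.png

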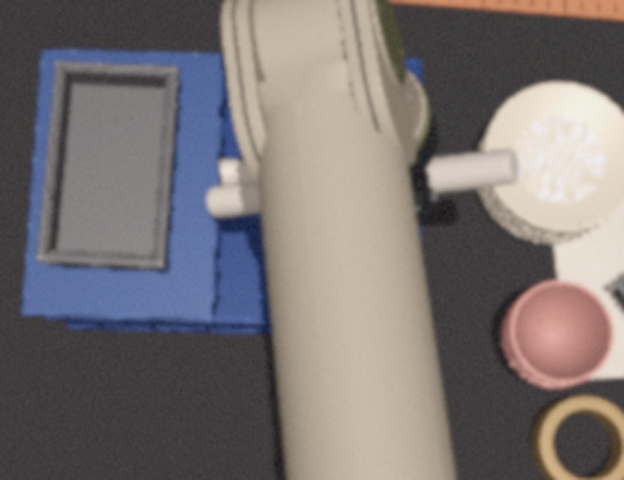

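View pics/wrist7.png

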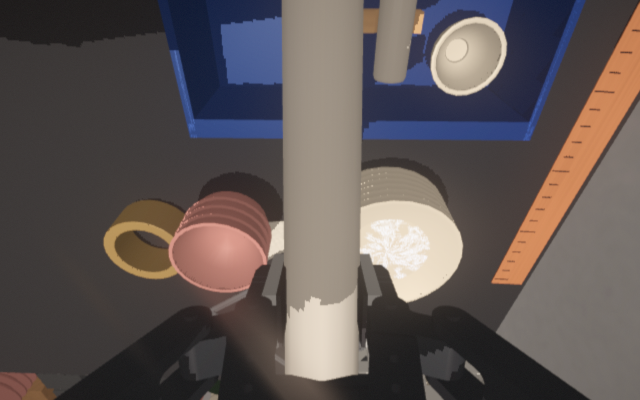

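```bash
python3 -m pendant '[[[0,0,0],[0,0,0],230],[[0,0,0],[0,0,0],230]]'
python3 - <<'E'
from h import *
o=st();print(np.abs(o["joint_velocities"]).max())
c=manip.camera("scene");P=cloud(c);z=c["range_z"];hsv=cv2.cvtColor(c["pixels"],cv2.COLOR_RGB2HSV)
v,u=np.mgrid[:400,:640]
w=(z>0)&(hsv[...,1]<70)&(hsv[...,2]>90)
own=(P[...,:2]-[.6185,.0781])@np.array([[.06,.998],[-.998,.06]]) 
m=w&(abs(own[...,1]+.032)<.03)&(own[...,0]>-.04)&(own[...,0]<.1)&(P[...,2]>.11)&(P[...,2]<.35)
q=P[m];print("held",m.sum(),"min z",np.percentile(q[:,2],1),"own x min",own[m][:,0].min())
m=w&(abs(own[...,1]-.031)<.025)&(own[...,0]>0)&(own[...,0]<.18)&(P[...,2]>.03)&(P[...,2]<.07)
q=P[m];print("light",m.sum(),np.percentile(q[:,2],[5,95]),"own xy max/med",own[m][:,0].max(),np.median(own[m][:,1]),cv2.fitLine(q[:,:2].astype(np.float32),2,0,.01,.01).ravel())
E
```

```text
clock: 10.3
position: [0.5965, -0.1036, 0.2815]
ee_rot: [0.986, 0.032, 0.004, 0.162]
ft_force: [0.5, 0.7, -6.8]
grip_width: 0.34
t 10.3 pos [ 0.5965 -0.1036  0.2815] grip mm 28.9 F [ 0.54  0.69 -6.78] T [ 0.362  0.044 -0.015]
 jaw ang 3.71 toolz [ 0.018 -0.319 -0.948] j [ 0.34  0.29 -0.51  1.51  0.47  1.43 -0.17]
0.001321677098465986
held 490 min z 0.16760467094453155 own x min -0.028786518249638255
light 403 [0.03204851 0.0451198 ] own xy max/med 0.1799828666985549 0.03863371748185459 [ 0.04685803 -0.99890155  0.66162395 -0.0057231 ]
```

```bash
python3 -c "from workcell import manip;print(manip.hand_in())"
```

```text
the job is handed in; nothing more can be done
None
```

I lifted the solid pin (pin B, the one nearer the robot) out of the tote and handed the job in at about 10 s, with it held still above the tote.

- **Which pin:** B read about 6–6.8 N off its notches, and the reading stayed steady as I raised it further, so it was not jammed. The hollow pin would read about 2 N. I did not lift pin A to compare; I relied on the given masses.
- **The lift:** I slanted B to about 19°, then slid it out along its own axis, steepening to 29° as the tail cleared the lid. I then raised it straight up and moved it 4 cm back over the tote. The force readings showed no knock at the checks between moves, and the pin did not slip in the grip.
- **Last checks on B:** its lowest point worked out at about 0.154 m, roughly 5 cm above the lid's top face. The depth camera's lowest visible point was 0.168 m, but it sees only the upper side of the tail. Joint speeds were about 0.001 rad/s.
- **Last checks on the rest:** pin A still lay at notch height. Its line in the last depth reading came out about 7 mm to one side, which I put down to that camera seeing only one flank. In the pictures the dishes, ramekin and other goods looked unmoved.

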